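# Reset the shop's alarm key switch

### The job

Reset the alarm: take the key with the rectangular head from its wooden stand, push it fully home in the key switch on top of the grey alarm box, turn it clockwise (seen from above) to its stop, and bring it back to its home position while it is still in the lock. Then pull it out, put it back fully seated in the stand it came from, and let go.

Things in the scene. Friction and masses are not known exactly. Their poses are not given: they have to be found in the camera images.
- alarm_key: upright in its stand, blade down. Black RECTANGULAR head 40 wide (x) x 12 thick (y), 6 to 48 above the origin; steel shoulder 38 x 16 x 6 high; blade 20 (x) x 6 (y) x 26 long. Origin: middle of the shoulder's underside, z up. 60 g; works either way round. Pinch the head across its 12 mm. A key with a ROUND head in a like stand is not wanted; which stand is on the left varies.
- keyway (a point): fixed point, 80 above the counter: middle of the keyway's mouth in the round steel switch (66 across, 31 high) on the grey fixed alarm box (130 x 150 x 50 high). x along the slot when at home, z up; does not turn with the switch. Slot 25 x 10, 28 deep, mouth bevelled 4 wider on every side. Fully home the key's shoulder rests on the switch, key origin at this point.
- key_switch (a joint): angle of the key switch in rad: 0 at home, grows clockwise seen from above, hard stop at 0.90. A weak spring (0.05 N m per rad) brings it home. The blade has up to 0.2 rad of play in the slot, so turn the key about 1.1 rad to press it to its stop, upright and on the switch's axis. White marks on the steel collar show home and stop.
- key_stand_slot (a point): middle of the slot's mouth on top of the alarm key's own stand, a wooden block 64 x 64 x 40 high fixed to the counter; x along the slot, z up. Slot 25 x 10, 32 deep, mouth bevelled 4 wider on every side. The seated key's shoulder rests on the stand, key origin at this point.
Things that resemble listed ones, but are neither listed nor needed, are in the scene too. Leave any green look-alike of the alarm_key alone.

How it is judged (in metres and radians):
On the way, in this order (a step that is already met when the one before it is completed fails the run):
1. the alarm key is fully home in the key switch, with the switch still at home (horizontal distance between alarm_key and keyway below 0.008 m and z of alarm_key in the frame of keyway below 0.007 m and value of joint key_switch below 0.4 rad), for 0.1 s.
2. with the key in it, the switch is turned clockwise to its stop (horizontal distance between alarm_key and keyway below 0.008 m and z of alarm_key in the frame of keyway below 0.007 m and value of joint key_switch above 0.78 rad), for 0.1 s.
3. with the key still in it, the switch is back home (horizontal distance between alarm_key and keyway below 0.008 m and z of alarm_key in the frame of keyway below 0.007 m and value of joint key_switch below 0.17 rad), for 0.1 s.
At the end, for the whole second after the job is handed in: The alarm key is back in its own stand: its origin within 10 mm sideways and 8 mm in height of the slot's mouth, upright within 0.2 rad and at rest; the key switch is within 0.17 rad of home (horizontal distance between alarm_key and key_stand_slot below 0.01 m and z of alarm_key in the frame of key_stand_slot below 0.008 m and angle between alarm_key's own z axis and vertical below 0.2 rad and linear speed of alarm_key below 0.02 m/s and value of joint key_switch below 0.17 rad); the robot touches nothing.
It also fails if it takes over 58 s, if anything falls off the work surface, if the arm or the gripper's body presses on something with over 40 N, if the wrist force passes 120 N, or if a joint passes its speed limit or range.

### The arm

A 6-joint arm with a two-finger parallel gripper is mounted at the origin on a cart in front of the work surface, level with it; the furniture and walls round the work are solid. World frame = base frame: x ahead of the robot, y to its left, z up, the work surface at z = 0. Lengths are in m, angles in degrees, forces in N, time in s.
With the tool pointing down it reaches from about 0.4 to 0.825 m from the base axis. Payload 7 kg.
Tool frame: the origin (TCP) lies midway between the tips of the shut fingers; the grasp point (between the pads) lies r.pinch_z behind it (r.pinch_z is the distance from the TCP to the grasp point, in m); z points along the fingers, y is the line along which they close (so a half turn about z gives the same grasp; the last joint's range is limited). The gripper opens to 88 mm and grips with 3 to 60 N. Pads are 19 mm wide; open, the fingers measure 130 mm over their backs; the gripper's body (78 mm by 193 mm) begins 47 mm behind the grasp point.
Start: joints at [-54.998, 20.546, 0.682, 0, -70.136, -16.507], TCP at [0.214, -0.64, 0.227] pointing down, gripper open.
Joint ranges: [-176.03, 176.03], [-82.01, 121.73], [-58.28, 71.71], [-173.87, 95.51], [-174.79, -0.11], [-173.66, 173.66]. Speed limits (degrees/s): [136.94, 136.94, 172.46, 180, 180, 180].

### API

Orientations are given as [roll, pitch, yaw] about the fixed x, y, z axes, in that order (R = Rz(yaw) Ry(pitch) Rx(roll)).
In Python, from plant import r, optics, job gives the robot as it stands.
- The arm moves only by the shell command python3 -m crank 'ROWS' [FORCE]. ROWS is JSON, a list of rows, each an object with "xyz": the shift along the tool's x, y, z in units of 30 mm (1.0 is 30 mm), a list of three; "delta_rot": the turn, a rotation vector about the tool's x, y, z in degrees, a list of three; "claw": the closure, from 0 (fully open) to 1 (shut). A call has 1 to 20 rows; each row is the pose to reach, as a shift and turn from the pose commanded when the call began, along the tool's axes at that moment; what a row does not reach only later rows make up. A row lasts 1/8 s, in which the tool goes at most 62.5 mm and 10.7 degrees, less where a joint would pass 70% of its speed; a pose out of reach is approached as far as the arm can. A call with a gripper value outside its range is refused whole. The fingers move at their own pace and stop on an object; FORCE is the grip in N (left out, the last holds). Time passes only in rows, so rows that repeat a pose let the fingers close. It gives the time, the measured TCP pose, the force, the opening and the grip force at its end, in the units of the state.
- r.get_state(): the state, without advancing time (a new reading comes with each control period).
- optics.capture(name): name is "side" or "top" or "wrist"; returns a dict with "img" (384x512x3 uint8, blue, green, red), "fovy" (degrees; the focal length in pixels is half the picture's height over the tangent of half this angle, whatever the lens; pixels are square), "cx", "cy" (the principal point, pixels), "eye" and "rotation" of the camera in the world; the wrist camera has in their place "hand_eye" (4x4, takes a point from camera to tool coordinates, whose origin is the TCP and whose axes are the flange's). Camera axes: x right, y up, looking along -z (the intrinsics and any distortion apply to the point x, -y, -z); pixel columns grow to the right and rows downward; lengths in m; the calibration is good to about 2 mm. The wrist camera is an equidistant fisheye: a pixel r from the principal point sees the ray r / f radians off the axis. A picture is of the moment at which its call begins: read the wrist's pose just before it. There is no depth.
- job.close_job(): hands the job in; it is judged then, once.
The state is a dict: "time_s": time; "joints": joint angles; "qd": joint speeds; "joint_torque": joint torques, N m; "tcp_pos": TCP position; "eef_rot": TCP orientation; "contact_force": force on the tool from outside, world axes, zero at the start; "moment": the same for the moment, N m; "gripper_width": finger opening in m; "gripper_force": force on a finger pad.
Only numpy, scipy, OpenCV 4.12 (cv2) and the standard library are available. Lean on these libraries where they do the work, as an engineer would, in place of code of your own. Each camera call takes 0.05 s, during which the arm holds its last target. There are 200 camera calls.

## Working session

There is one attempt and no reset: what is moved stays moved. The work goes in short steps, Python scripts to look and compute and a shell command to move; the robot and the scene stay as the last step left them, time stands still between calls to the robot, and variables do not carry over. Pictures are saved under pics/ and viewed, at most 10 in all, crops included, and the job is handed in when it is done.

```bash
mkdir -p pics; ls
python3 - <<'E'
from plant import r,optics
import cv2
s=r.get_state();print(s, r.pinch_z)
for n in("top","side"):
    c=optics.capture(n);cv2.imwrite(f"pics/{n}0.png",c["img"]);print(n,{k:v for k,v in c.items() if k!="img"})
c=optics.capture("wrist");print({k:v for k,v in c.items() if k!="img"});cv2.imwrite("pics/w0.png",c["img"])
E
```

```text
pics
{'time_s': 0.0, 'joints': array([-5.49958325e+01,  2.05915812e+01,  6.31691696e-01, -1.89587420e-02,
       -7.01332364e+01, -1.65052355e+01]), 'qd': array([-0.01922659,  0.08581366,  0.08159392, -0.0990377 ,  0.03090227,
        0.03522725]), 'joint_torque': array([-9.45727516e-04, -5.82717741e+01,  2.93057048e+01,  6.99700758e+00,
        6.83663209e-03, -1.48757731e-04]), 'tcp_pos': array([ 0.21396227, -0.63967575,  0.22560885]), 'eef_rot': array([ 1.79905648e+02, -9.37197531e-03, -1.61507518e+02]), 'contact_force': array([ 0.60985963, -0.1225909 , -0.44885637]), 'moment': array([-0.00224902,  0.00679614,  0.03591042]), 'gripper_force': 0.0, 'gripper_width': 0.08777219084170736} 0.0188
top {'fovy': 43.13939035855202, 'cx': 259.2748231681114, 'cy': 191.03149720058605, 'eye': array([0.39205299, 0.05822769, 1.22741474]), 'rotation': array([  5.28860153,  -0.19750324, -90.60359312])}
side {'fovy': 47.65595350720207, 'cx': 248.33817764376514, 'cy': 204.00223369599868, 'eye': array([0.26029456, 0.99311532, 0.77772916]), 'rotation': array([  54.05537881,   -0.71487871, -164.19560446])}
{'fovy': 65.70646984690485, 'cx': 257.300526466879, 'cy': 195.5067867267251, 'hand_eye': array([[-1.47257943e-03,  9.69562645e-01,  2.44838947e-01,
         6.56193388e-02],
       [ 9.99998904e-01,  1.39102054e-03,  5.06031658e-04,
         6.11554927e-04],
       [ 1.50053388e-04,  2.44839424e-01, -9.69563631e-01,
        -1.59266714e-01],
       [ 0.00000000e+00,  0.00000000e+00,  0.00000000e+00,
         1.00000000e+00]])}
```

View pics/top0.png

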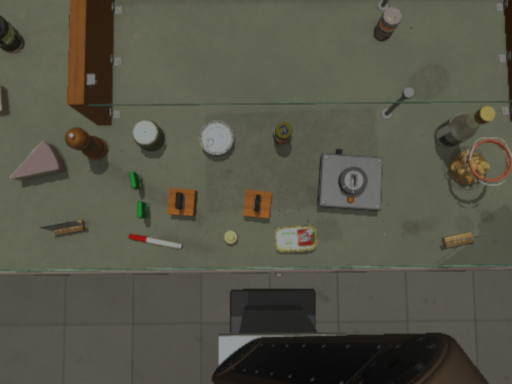

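View pics/side0.png

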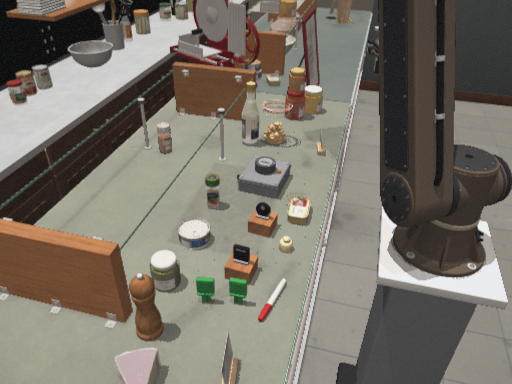

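The top view has the two wooden stands at (181,202) and (257,205), and the alarm box with its switch at (352,181). The side view shows the rectangular head on the stand nearer that camera at (240,265), which is the left stand in the top view. The green look-alikes are at (135,180) and (141,210) in the top view.

```bash
cat > h.py <<'E'
import numpy as np,cv2
from scipy.spatial.transform import Rotation as R
from plant import r,optics
def rpy(e): return R.from_euler("xyz",e,degrees=True).as_matrix()
def ray(c,u,v,T=None):
    f=192/np.tan(np.radians(c["fovy"]/2)); x=(u-c["cx"])/f; y=(v-c["cy"])/f
    if "hand_eye" in c:
        th=np.hypot(x,y); k=np.sin(th)/max(th,1e-9)
        d=np.array([x*k,-y*k,-np.cos(th)]); H=c["hand_eye"]
        p,e=T; M=rpy(e); return M@H[:3,3]+p, M@(H[:3,:3]@d)
    return c["eye"], rpy(c["rotation"])@np.array([x,-y,-1.])
def plane(c,u,v,z,T=None):
    o,d=ray(c,u,v,T); return o+d*(z-o[2])/d[2]
def wrist():
    s=r.get_state(); c=optics.capture("wrist"); return c,(s["tcp_pos"],s["eef_rot"])
def blobs(m,amin=20):
    cs,_=cv2.findContours(m.astype(np.uint8),cv2.RETR_EXTERNAL,cv2.CHAIN_APPROX_NONE)
    return sorted([q for q in cs if cv2.contourArea(q)>amin],key=cv2.contourArea,reverse=True)
E
python3 - <<'E'
from h import *
c=optics.capture("top");im=c["img"]
hsv=cv2.cvtColor(im,cv2.COLOR_BGR2HSV)
def show(n,m,z,roi):
    x0,y0,x1,y1=roi; k=np.zeros(m.shape,bool);k[y0:y1,x0:x1]=m[y0:y1,x0:x1]
    for q in blobs(k)[:2]:
        rc=cv2.minAreaRect(q); b=cv2.boxPoints(rc)
        w=np.array([plane(c,*p,z)[:2] for p in b]); ctr=plane(c,*rc[0],z)
        e=w[1]-w[0]; print(n,np.round(rc[0],1),ctr.round(4),"sides",np.linalg.norm(e).round(4),np.linalg.norm(w[2]-w[1]).round(4),"ang",np.degrees(np.arctan2(e[1],e[0])).round(1))
H,S,V=[hsv[...,i].astype(int) for i in range(3)]
wood=(S>110)&(V>60)&((H<20))
show("standL",wood,.04,(160,180,205,225)); show("standR",wood,.04,(238,182,280,228))
show("box",(S<60)&(V>70),.05,(310,145,390,220))
print(plane(c,352.5,181,.08),plane(c,181,202,.04),plane(c,260,104,0), plane(c,260,104,.2))
p=im[170:240,150:290];p2=im[140:220,300:400]
a=cv2.resize(p,None,fx=5.5,fy=5.5,interpolation=cv2.INTER_CUBIC)
b=cv2.resize(p2,None,fx=2.5,fy=2.5,interpolation=cv2.INTER_CUBIC)
s=optics.capture("side")["img"];b2=cv2.resize(s[145:215,225:335],None,fx=2.85,fy=2.85,interpolation=cv2.INTER_CUBIC)
o=np.zeros((600,800,3),np.uint8);o[:a.shape[0],:a.shape[1]]=a;o[390:590,:250]=b;o[390:390+b2.shape[0],260:260+b2.shape[1]]=b2
cv2.imwrite("pics/c1.png",o)
E
```

```text
standL [180.7 201.6] [0.4779 0.2456 0.04  ] sides 0.0658 0.0659 ang -4.0
standR [256.9 203.8] [0.4707 0.0591 0.04  ] sides 0.0661 0.0651 ang -6.8
box [349.5 182. ] [ 0.5209 -0.1674  0.05  ] sides 0.1943 0.1818 ang -90.6
[ 0.51991555 -0.16884312  0.08      ] [0.47690444 0.24493124 0.04      ] [0.73116098 0.04855224 0.        ] [0.67590533 0.0501288  0.2       ]
```

View pics/c1.png

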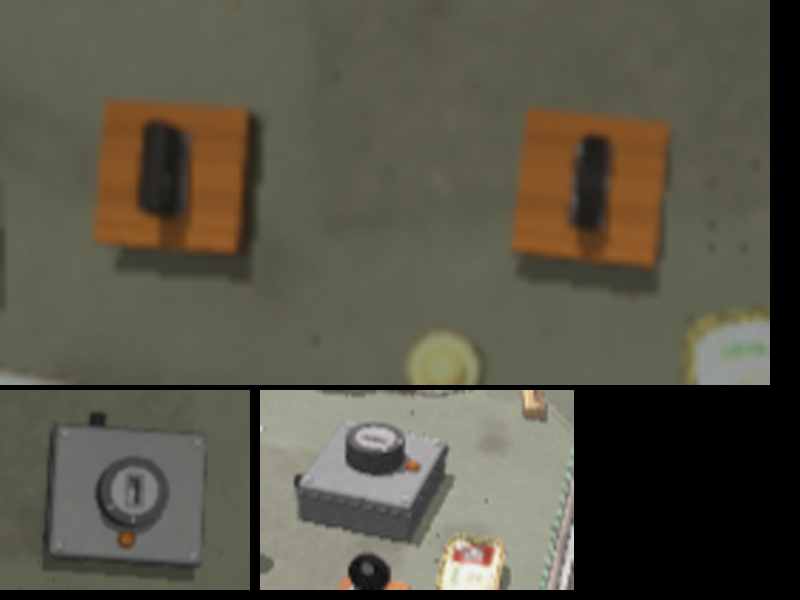

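The left stand, at about (0.478, 0.246), holds the rectangular-headed key. The keyway is near (0.520, -0.169), with its slot roughly along world x. I'll go over the keyway first and take a wrist view there.

```bash
python3 -m crank '[{"xyz":[-14.65,11.65,0],"delta_rot":[0,0,22],"claw":0},{"xyz":[-14.65,11.65,0],"delta_rot":[0,0,22],"claw":0},{"xyz":[-14.65,11.65,0],"delta_rot":[0,0,22],"claw":0},{"xyz":[-14.65,11.65,0],"delta_rot":[0,0,22],"claw":0},{"xyz":[-14.65,11.65,0],"delta_rot":[0,0,22],"claw":0},{"xyz":[-14.65,11.65,0],"delta_rot":[0,0,22],"claw":0},{"xyz":[-14.65,11.65,0],"delta_rot":[0,0,22],"claw":0},{"xyz":[-14.65,11.65,0],"delta_rot":[0,0,22],"claw":0},{"xyz":[-14.65,11.65,0],"delta_rot":[0,0,22],"claw":0},{"xyz":[-14.65,11.65,0],"delta_rot":[0,0,22],"claw":0},{"xyz":[-14.65,11.65,0],"delta_rot":[0,0,22],"claw":0},{"xyz":[-14.65,11.65,0],"delta_rot":[0,0,22],"claw":0},{"xyz":[-14.65,11.65,0],"delta_rot":[0,0,22],"claw":0}]'
python3 - <<'E'
from h import *
c,T=wrist();print(T);cv2.imwrite("pics/w1.png",c["img"]);np.save("w1.npy",np.array([*T]))
s=r.get_state();print(s["joints"].round(1))
E
```

```text
time_s: 1.88
tcp_pos: [0.5194, -0.1703, 0.2267]
eef_rot: [-180.0, 0.0, 176.4]
contact_force: [0.4, 0.2, 0.2]
gripper_width: 0.0875
gripper_force: 0.0
(array([ 0.51944571, -0.17033711,  0.22667101]), array([-1.79998240e+02,  6.08147911e-03,  1.76393857e+02]))
[  2.4   8.5 -15.6   0.  -65.9 -96. ]
```

View pics/w1.png

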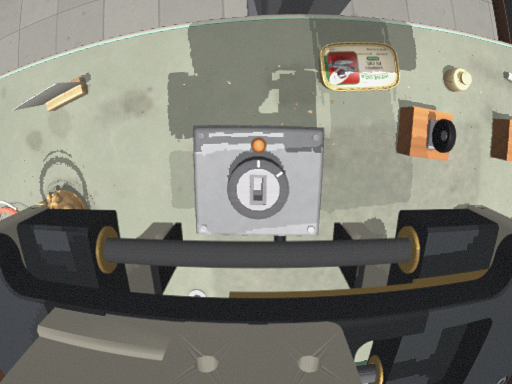

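The wrist view is centred on the box: switch disc at about (258,188) with the slot vertical in the image, the home mark at (258,163) and the stop mark at (280,174). The round key's stand is at (428,133). Next I'll measure the slot and move over the key.

Run:
```python
from h import *
c=optics.capture("wrist");c["img"]=cv2.imread("pics/w1.png");T=np.load("w1.npy")
g=cv2.cvtColor(c["img"],cv2.COLOR_BGR2GRAY);x0,y0=225,150
p=g[y0:225,x0:292]
for th in (60,80,100,120,140,160):
    for nm,m in(("dark",p<th),("light",p>=th)):
        for q in blobs(m,30)[:6]:
            (u,v),wh,a=cv2.minAreaRect(q);u+=x0;v+=y0
            if abs(u-258)<8 and abs(v-189)<8 and max(wh)<70:
                b=cv2.boxPoints(((u,v),wh,a));w=np.array([plane(c,*t,.08,T)[:2] for t in b]);e=w[1]-w[0];f=w[2]-w[1]
                print(th,nm,np.round((u,v),1),plane(c,u,v,.08,T)[:2].round(4),np.linalg.norm(e).round(4),np.linalg.norm(f).round(4),np.degrees(np.arctan2(e[1],e[0])).round(1))
cv2.imwrite("pics/w1c.png",cv2.resize(c["img"][150:225,220:297],None,fx=7,fy=7,interpolation=cv2.INTER_CUBIC))
```

```text
140 dark [257.5 184. ] [ 0.5185 -0.1697] 0.063 0.0738 86.3
140 light [257.8 189.5] [ 0.5244 -0.1698] 0.0457 0.0462 168.8
160 dark [258.  184.5] [ 0.519  -0.1692] 0.0641 0.0749 86.3
160 light [257.7 189.1] [ 0.524  -0.1698] 0.0448 0.0447 166.6
```

View pics/w1c.png

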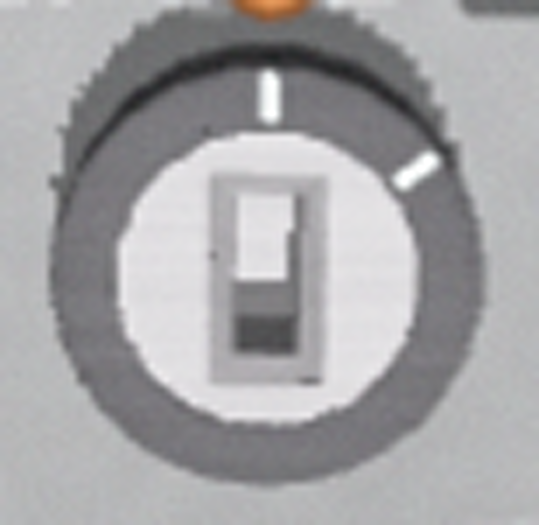

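The keyway mouth is at about (0.5243, -0.1698), with slot yaw about 176° (that is, -4°). Moving over the key.

```bash
python3 -m crank '[{"xyz":[2.24,13.75,0],"delta_rot":[0,0,0],"claw":0},{"xyz":[2.24,13.75,0],"delta_rot":[0,0,0],"claw":0},{"xyz":[2.24,13.75,0],"delta_rot":[0,0,0],"claw":0},{"xyz":[2.24,13.75,0],"delta_rot":[0,0,0],"claw":0},{"xyz":[2.24,13.75,0],"delta_rot":[0,0,0],"claw":0},{"xyz":[2.24,13.75,0],"delta_rot":[0,0,0],"claw":0},{"xyz":[2.24,13.75,0],"delta_rot":[0,0,0],"claw":0},{"xyz":[2.24,13.75,0],"delta_rot":[0,0,0],"claw":0},{"xyz":[2.24,13.75,0],"delta_rot":[0,0,0],"claw":0},{"xyz":[2.24,13.75,0],"delta_rot":[0,0,0],"claw":0}]'
python3 - <<'E'
from h import *
c,T=wrist();print(T);cv2.imwrite("pics/w2.png",c["img"]);np.save("w2.npy",np.array([*T]))
print(r.get_state()["joints"].round(1))
hsv=cv2.cvtColor(c["img"],cv2.COLOR_BGR2HSV).astype(int);H,S,V=[hsv[...,i] for i in range(3)]
m=(S>110)&(V>60)&(H<20)
for q in blobs(m,300)[:4]:
    rc=cv2.minAreaRect(q);print("wood",np.round(rc[0],1),np.round(rc[1]),rc[2],plane(c,*rc[0],.04,T)[:2])
cv2.imwrite("pics/w2c.png",cv2.resize(c["img"][110:260,160:360],None,fx=4,fy=4,interpolation=cv2.INTER_CUBIC))
E
```

```text
time_s: 3.22
tcp_pos: [0.4783, 0.2455, 0.2267]
eef_rot: [180.0, 0.0, 176.4]
contact_force: [-0.2, 0.5, -0.6]
gripper_width: 0.0875
gripper_force: 0.0
(array([0.47834181, 0.24546602, 0.22667391]), array([1.79998765e+02, 2.05268759e-03, 1.76418166e+02]))
[  48.1    7.6  -16.6    0.   -65.7 -141.7]
wood [259.  177.5] [55. 54.] 90.0 [0.4780608  0.24788526]
wood [118.5 182.5] [53. 53.] 90.0 [0.4713415  0.06810422]
wood [342.6 102.7] [34. 11.] 8.746162414550781 [0.39375713 0.35198762]
```

View pics/w2c.png

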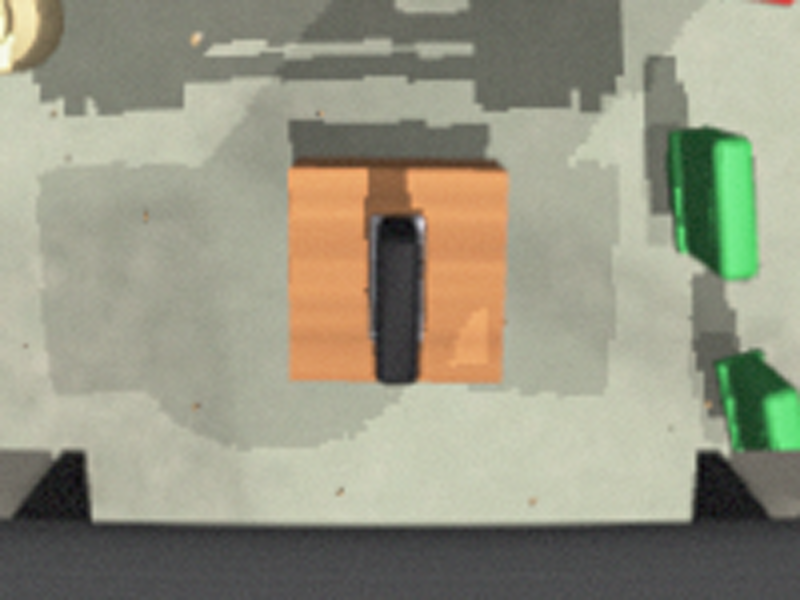

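The stand top centre is at about (258.9,178.5), which gives (0.479, 0.248). The key is upright and aligned with the tool, and the green look-alikes lie more than 70 mm to the right. I'll descend half closed and grip.

```bash
python3 -m crank '[{"xyz":[0,0.07,2],"delta_rot":[0,0,0],"claw":0.5},{"xyz":[0,0.07,3.5],"delta_rot":[0,0,0],"claw":0.5},{"xyz":[0,0.07,4.3],"delta_rot":[0,0,0],"claw":0.5},{"xyz":[0,0.07,5],"delta_rot":[0,0,0],"claw":0.5},{"xyz":[0,0.07,5.5],"delta_rot":[0,0,0],"claw":0.5},{"xyz":[0,0.07,5.78],"delta_rot":[0,0,0],"claw":0.5},{"xyz":[0,0.07,5.78],"delta_rot":[0,0,0],"claw":0.5},{"xyz":[0,0.07,5.78],"delta_rot":[0,0,0],"claw":1},{"xyz":[0,0.07,5.78],"delta_rot":[0,0,0],"claw":1},{"xyz":[0,0.07,5.78],"delta_rot":[0,0,0],"claw":1},{"xyz":[0,0.07,5.78],"delta_rot":[0,0,0],"claw":1},{"xyz":[0,0.07,5.78],"delta_rot":[0,0,0],"claw":1},{"xyz":[0,0.07,5.78],"delta_rot":[0,0,0],"claw":1}]' 45
```

```text
time_s: 4.9
tcp_pos: [0.4784, 0.2488, 0.0534]
eef_rot: [180.0, 0.0, 176.5]
contact_force: [-1.5, -0.3, 3.9]
gripper_width: 0.0115
gripper_force: 45.0
```

Gripped: the opening of 11.5 mm matches the head. Lifting straight up.

```bash
python3 -m crank '[{"xyz":[0,0,-0.5],"delta_rot":[0,0,0],"claw":1},{"xyz":[0,0,-1.2],"delta_rot":[0,0,0],"claw":1},{"xyz":[0,0,-2.5],"delta_rot":[0,0,0],"claw":1},{"xyz":[0,0,-4.3],"delta_rot":[0,0,0],"claw":1},{"xyz":[0,0,-4.3],"delta_rot":[0,0,0],"claw":1},{"xyz":[0,0,-4.3],"delta_rot":[0,0,0],"claw":1}]'
python3 - <<'E'
from h import *
c,T=wrist();print(T);cv2.imwrite("pics/w3.png",c["img"]);np.save("w3.npy",np.array([*T]))
H=np.linalg.inv(c["hand_eye"]);f=192/np.tan(np.radians(c["fovy"]/2))
def proj(p):
    q=H[:3,:3]@p+H[:3,3];th=np.arctan2(np.hypot(q[0],q[1]),-q[2]);a=np.arctan2(-q[1],q[0]);return np.round([c["cx"]+f*th*np.cos(a),c["cy"]+f*th*np.sin(a)],1)
for n,p in dict(org=(0,0,.0134),tip=(0,0,.0394),tipx=(.01,0,.0394),tipmx=(-.01,0,.0394),shx=(.019,0,.0134)).items(): print(n,proj(np.array(p)))
cv2.imwrite("pics/w3c.png",cv2.resize(c["img"][130:280,160:360],None,fx=4,fy=4,interpolation=cv2.INTER_CUBIC))
E
```

```text
time_s: 5.65
tcp_pos: [0.4781, 0.2486, 0.1827]
eef_rot: [179.9, 0.0, 176.5]
contact_force: [0.3, 0.7, -1.4]
gripper_width: 0.0116
gripper_force: 45.0
(array([0.47807634, 0.24862503, 0.18270901]), array([1.79940913e+02, 1.90682834e-02, 1.76482037e+02]))
org [256.7 230.3]
tip [256.8 217.1]
tipx [256.7 203.4]
tipmx [256.8 230.4]
shx [256.6 200.7]
```

View pics/w3c.png

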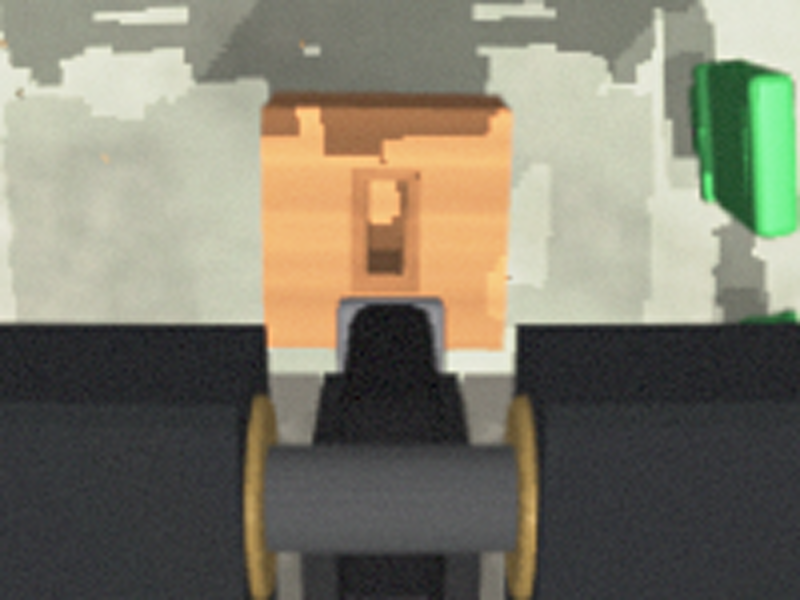

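The key is in hand with its shoulder at crop (391,298). The empty stand slot is visible, with the outer bevel's centre at about crop (386,230).

Run:
```python
from h import *
c=optics.capture("wrist");T=np.load("w3.npy")
for u,v in((256.1,187.1),(257.3,178)):print("slot",plane(c,u,v,.04,T))
W=np.load("w1.npy")
k=plane(c,257.8,189.6,.08,W);print("keyway",k)
H=np.linalg.inv(c["hand_eye"]);f=192/np.tan(np.radians(c["fovy"]/2))
def proj(p):
    q=H[:3,:3]@p+H[:3,3];th=np.arctan2(np.hypot(q[0],q[1]),-q[2]);a=np.arctan2(-q[1],q[0]);return np.round([c["cx"]+f*th*np.cos(a),c["cy"]+f*th*np.sin(a)],1)
for z in(.0134,.0074):
  for x in(.019,.017): print(x,z,proj(np.array([x,0,z])))
s=r.get_state();p,e=s["tcp_pos"],s["eef_rot"];M=rpy(e)
for t in((.5238,-.1688),(k[0],k[1])): print((M.T@(np.array([*t,p[2]])-p))/.03)
```

```text
slot [0.47948735 0.24781443 0.04      ]
slot [0.46994634 0.24966606 0.04      ]
keyway [ 0.52450864 -0.16975731  0.08      ]
0.019 0.0134 [256.6 200.7]
0.017 0.0134 [256.6 203.9]
0.019 0.0074 [256.6 203.4]
0.017 0.0074 [256.6 206.7]
[-2.38515533e+00 -1.37786200e+01  1.17180619e-02]
[-2.41068925e+00 -1.38090215e+01  1.17196747e-02]
```

```bash
python3 -m crank '[{"xyz":[-2.35,-13.79,0],"delta_rot":[0,0,0.4],"claw":1},{"xyz":[-2.35,-13.79,0],"delta_rot":[0,0,0.4],"claw":1},{"xyz":[-2.35,-13.79,0],"delta_rot":[0,0,0.4],"claw":1},{"xyz":[-2.35,-13.79,0],"delta_rot":[0,0,0.4],"claw":1},{"xyz":[-2.35,-13.79,0],"delta_rot":[0,0,0.4],"claw":1},{"xyz":[-2.35,-13.79,0],"delta_rot":[0,0,0.4],"claw":1},{"xyz":[-2.35,-13.79,0],"delta_rot":[0,0,0.4],"claw":1},{"xyz":[-2.35,-13.79,0],"delta_rot":[0,0,0.4],"claw":1},{"xyz":[-2.35,-13.79,0],"delta_rot":[0,0,0.4],"claw":1},{"xyz":[-2.35,-13.79,1],"delta_rot":[0,0,0.4],"claw":1},{"xyz":[-2.35,-13.79,1.85],"delta_rot":[0,0,0.4],"claw":1},{"xyz":[-2.35,-13.79,1.85],"delta_rot":[0,0,0.4],"claw":1},{"xyz":[-2.35,-13.79,1.85],"delta_rot":[0,0,0.4],"claw":1}]'
python3 - <<'E'
from h import *
c,T=wrist();print(T);np.save("w4.npy",np.array([*T]));cv2.imwrite("pics/w4.png",c["img"])
g=optics.capture("side")["img"]
a=cv2.resize(c["img"][150:270,190:330],None,fx=4,fy=4,interpolation=cv2.INTER_CUBIC)
b=cv2.resize(g[100:200,225:295],None,fx=3.3,fy=3.3,interpolation=cv2.INTER_CUBIC)
o=np.zeros((480,800,3),np.uint8);o[:480,:560]=a;o[:b.shape[0],565:565+b.shape[1]]=b;cv2.imwrite("pics/w4c.png",o)
E
```

```text
time_s: 7.38
tcp_pos: [0.5241, -0.1679, 0.1276]
eef_rot: [-180.0, 0.0, 176.2]
contact_force: [0.5, 0.3, -0.1]
gripper_width: 0.0117
gripper_force: 45.0
(array([ 0.52407156, -0.16790414,  0.12756514]), array([-1.79982206e+02,  4.87076503e-02,  1.76187067e+02]))
```

View pics/w4c.png

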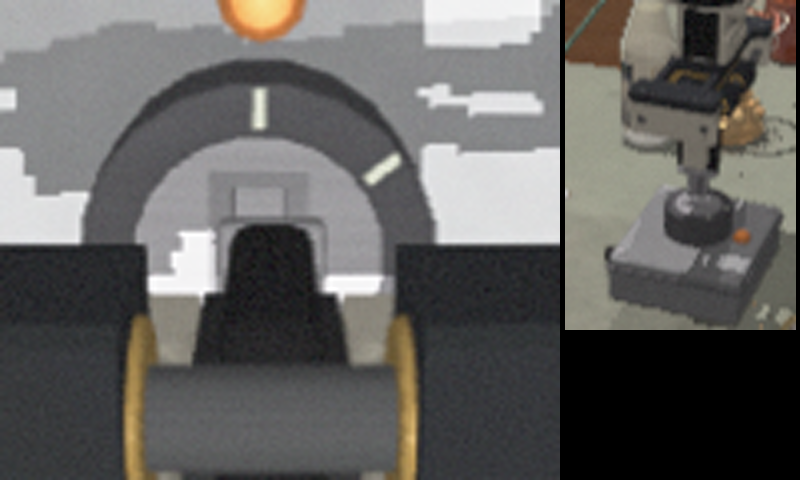

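The key hovers over the keyway, and its shoulder at crop x 272 sits about 2 mm to the +y side of the slot (crop x 260). I'll check x as well from the front bevel edge at row 172.

Run:
```python
from h import *
c=optics.capture("wrist");T=np.load("w4.npy");M=rpy(T[1])
b=plane(c,190+260/4-.4,150+172/4-.4,.08,T);ctr=b-M[:,0]*.0165
# shoulder bottom front edge, seen at crop row 217, z=TCP-.0134+... tool z .0134 / .0074
for z in(.0134,.0074):
    s=plane(c,190+272/4-.4,150+217/4-.4,T[0][2]-z,T);o=s-M[:,0]*.019
    print("slot",ctr,"key",o,"shift tool units",(M.T@(ctr-o))[:2]/.03)
```

```text
slot [ 0.52476075 -0.16949915  0.08001403] key [ 0.52608253 -0.16745641  0.11418129] shift tool units [ 0.0404019  -0.07051695]
slot [ 0.52476075 -0.16949915  0.08001403] key [ 0.52438489 -0.16734518  0.12018129] shift tool units [-0.01613727 -0.07039116]
```

```bash
python3 -m crank '[{"xyz":[0.03,-0.065,0],"delta_rot":[0,0,0],"claw":1},{"xyz":[0.03,-0.065,0.2],"delta_rot":[0,0,0],"claw":1},{"xyz":[0.03,-0.065,0.4],"delta_rot":[0,0,0],"claw":1},{"xyz":[0.03,-0.065,0.6],"delta_rot":[0,0,0],"claw":1},{"xyz":[0.03,-0.065,0.8],"delta_rot":[0,0,0],"claw":1},{"xyz":[0.03,-0.065,0.95],"delta_rot":[0,0,0],"claw":1},{"xyz":[0.03,-0.065,1.05],"delta_rot":[0,0,0],"claw":1},{"xyz":[0.03,-0.065,1.12],"delta_rot":[0,0,0],"claw":1},{"xyz":[0.03,-0.065,1.16],"delta_rot":[0,0,0],"claw":1},{"xyz":[0.03,-0.065,1.16],"delta_rot":[0,0,0],"claw":1},{"xyz":[0.03,-0.065,1.16],"delta_rot":[0,0,0],"claw":1}]'
```

```text
time_s: 8.9
tcp_pos: [0.5224, -0.1705, 0.0933]
eef_rot: [-180.0, 0.0, 176.1]
contact_force: [-4.7, 2.5, 11.2]
gripper_width: 0.012
gripper_force: 45.0
```

Seated: TCP z is 0.0933 as predicted, with an 11 N press. Turning clockwise about the key axis.

```bash
python3 -m crank '[{"xyz":[0.015,0.015,-0.02],"delta_rot":[0,0,0],"claw":1},{"xyz":[0.015,0.02,-0.02],"delta_rot":[0,0,10],"claw":1},{"xyz":[0.01,0.03,-0.02],"delta_rot":[0,0,20],"claw":1},{"xyz":[0.01,0.04,-0.02],"delta_rot":[0,0,30],"claw":1},{"xyz":[0,0.05,-0.02],"delta_rot":[0,0,40],"claw":1},{"xyz":[-0.005,0.055,-0.02],"delta_rot":[0,0,50],"claw":1},{"xyz":[-0.01,0.06,-0.02],"delta_rot":[0,0,58],"claw":1}]'; python3 -c "
from plant import r;s=r.get_state();print(s['joints'].round(1),s['moment'].round(2))"
```

```text
time_s: 9.78
tcp_pos: [0.5238, -0.1688, 0.0934]
eef_rot: [179.9, 0.1, 117.8]
contact_force: [-0.3, -0.6, 4.5]
gripper_width: 0.0114
gripper_force: 45.0
[   2.6   16.   -25.2    0.   -48.6 -154.7] [-0.01  0.1   0.08]
```

```bash
python3 -m crank '[{"xyz":[0,0,0],"delta_rot":[0,0,4],"claw":1},{"xyz":[0,0,0],"delta_rot":[0,0,7],"claw":1},{"xyz":[0,0,0],"delta_rot":[0,0,7],"claw":1},{"xyz":[0,0,0],"delta_rot":[0,0,7],"claw":1}]'; python3 -c "
from plant import r;s=r.get_state();print(s['joints'].round(1),s['moment'].round(2))
from h import *
c,T=wrist();cv2.imwrite('pics/w5c.png',cv2.resize(c['img'][140:280,180:335],None,fx=4,fy=4,interpolation=cv2.INTER_CUBIC))"
```

```text
time_s: 10.28
tcp_pos: [0.5239, -0.1687, 0.0933]
eef_rot: [179.9, 0.1, 111.2]
contact_force: [-0.1, 0.4, 5.1]
gripper_width: 0.0119
gripper_force: 45.0
[   2.6   16.1  -25.2    0.   -48.6 -161.4] [ 0.16 -0.18  0.05]
```

View pics/w5c.png

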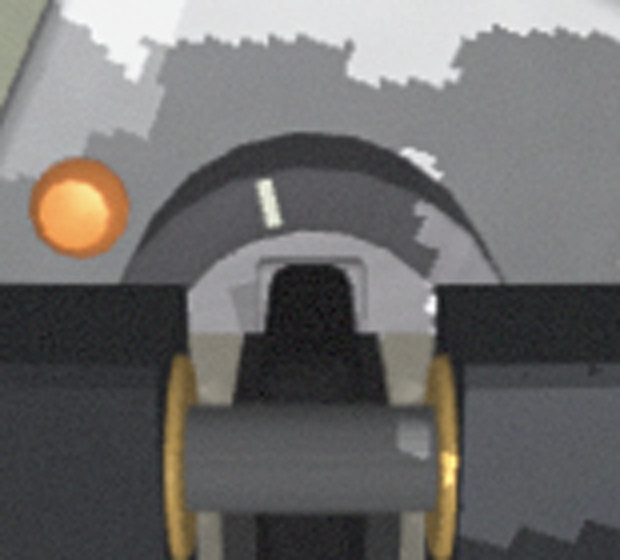

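The key is aligned in the grip and 65° round. The stop mark sits about 11° left of the tool axis and the slot lags by its play, so the switch is at its stop. Turning back, slightly past home to take up the play.

```bash
python3 -m crank '[{"xyz":[0,-0.01,0],"delta_rot":[0,0,-10],"claw":1},{"xyz":[-0.005,-0.02,0],"delta_rot":[0,0,-20],"claw":1},{"xyz":[-0.01,-0.03,0],"delta_rot":[0,0,-30],"claw":1},{"xyz":[-0.015,-0.035,0],"delta_rot":[0,0,-40],"claw":1},{"xyz":[-0.02,-0.045,0],"delta_rot":[0,0,-50],"claw":1},{"xyz":[-0.03,-0.05,0],"delta_rot":[0,0,-60],"claw":1},{"xyz":[-0.035,-0.05,0],"delta_rot":[0,0,-68],"claw":1},{"xyz":[-0.04,-0.055,0],"delta_rot":[0,0,-72],"claw":1},{"xyz":[-0.04,-0.055,0],"delta_rot":[0,0,-72],"claw":1},{"xyz":[-0.04,-0.055,0],"delta_rot":[0,0,-72],"claw":1},{"xyz":[-0.04,-0.055,0],"delta_rot":[0,0,-72],"claw":1}]'; python3 -c "
from plant import r;s=r.get_state();print(s['joints'].round(1),s['moment'].round(2))"
```

```text
time_s: 11.7
tcp_pos: [0.5226, -0.1705, 0.0933]
eef_rot: [-180.0, 0.1, -176.8]
contact_force: [0.5, 0.1, 5.7]
gripper_width: 0.0118
gripper_force: 45.0
[  2.4  16.  -25.3   0.  -48.6 -89.2] [ 0.12  0.02 -0.05]
```

```bash
python3 -m crank '[{"xyz":[0,0,0],"delta_rot":[0,0,6],"claw":1},{"xyz":[0,0,0],"delta_rot":[0,0,6],"claw":1},{"xyz":[0,0,-0.2],"delta_rot":[0,0,6],"claw":1},{"xyz":[0,0,-0.5],"delta_rot":[0,0,6],"claw":1},{"xyz":[0,0,-0.8],"delta_rot":[0,0,6],"claw":1},{"xyz":[0,0,-1.2],"delta_rot":[0,0,6],"claw":1},{"xyz":[0,0,-2.2],"delta_rot":[0,0,6],"claw":1},{"xyz":[0,0,-3],"delta_rot":[0,0,6],"claw":1},{"xyz":[0,0,-3],"delta_rot":[0,0,6],"claw":1},{"xyz":[0,0,-3],"delta_rot":[0,0,6],"claw":1}]'
python3 - <<'E'
from h import *
c,T=wrist();p,e=T;M=rpy(e);print((M.T@(np.array([.4784,.2486,p[2]])-p))/.03)
b=cv2.resize(c['img'][140:280,180:335],None,fx=4,fy=4,interpolation=cv2.INTER_CUBIC)
cv2.imwrite('pics/w6c.png',b)
E
```

```text
time_s: 12.95
tcp_pos: [0.5213, -0.1703, 0.1823]
eef_rot: [180.0, -0.0, 177.1]
contact_force: [0.2, -1.0, -1.1]
gripper_width: 0.0114
gripper_force: 45.0
[2.13743824e+00 1.38715577e+01 5.22897040e-03]
```

View pics/w6c.png

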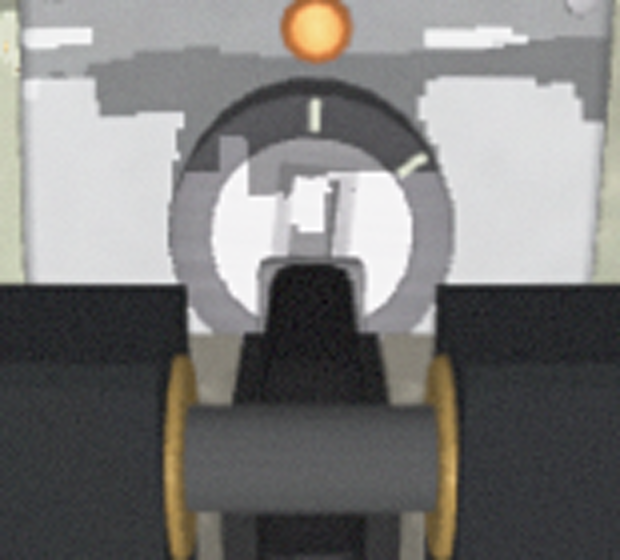

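The key is out and the home and stop marks are visible, but the slot looks a few degrees clockwise of home, probably dragged by shoulder friction. I'll move aside a little and measure its angle numerically, using the earlier picture as the home reference.

```bash
python3 -m crank '[{"xyz":[0,1,-1.5],"delta_rot":[0,0,1],"claw":1},{"xyz":[0,2,-1.5],"delta_rot":[0,0,1],"claw":1},{"xyz":[0,2,-1.5],"delta_rot":[0,0,1],"claw":1},{"xyz":[0,2,-1.5],"delta_rot":[0,0,1],"claw":1}]'
python3 - <<'E'
from h import *
c,T=wrist();cv2.imwrite("pics/w7.png",c["img"])
k=np.array([.5245,-.1696])
def rect(im,T):
    # orthographic top view of the z=.08 plane round the keyway, 0.25 mm/px
    n=160;H=np.linalg.inv(c["hand_eye"]);M=rpy(T[1]);f=192/np.tan(np.radians(c["fovy"]/2))
    j,i=np.meshgrid(np.arange(n),np.arange(n));P=np.stack([k[0]+(n/2-i)*25e-5,k[1]+(n/2-j)*25e-5,0*i+.08],-1)
    q=((P-T[0])@M)@H[:3,:3].T+H[:3,3];th=np.arctan2(np.hypot(q[...,0],q[...,1]),-q[...,2]);a=np.arctan2(-q[...,1],q[...,0])
    return cv2.remap(im,(c["cx"]+f*th*np.cos(a)).astype(np.float32),(c["cy"]+f*th*np.sin(a)).astype(np.float32),cv2.INTER_LINEAR)
for n,im,t in(("w1",cv2.imread("pics/w1.png"),np.load("w1.npy")),("w7",c["img"],T)):
    o=rect(im,t);g=cv2.GaussianBlur(cv2.cvtColor(o,cv2.COLOR_BGR2GRAY),(5,5),0);
    m=np.zeros_like(g);cv2.circle(m,(80,80),70,255,-1)
    e=cv2.bitwise_and(cv2.Canny(g,25,60),m)
    L=cv2.HoughLinesP(e,1,np.pi/360,22,minLineLength=28,maxLineGap=5)
    print(n,[(*l.tolist(),round(float(np.degrees(np.arctan2(l[2]-l[0],l[3]-l[1]))),1)) for l in (L[:,0] if L is not None else [])][:14])
E
```

```text
time_s: 13.5
tcp_pos: [0.5242, -0.1105, 0.2267]
eef_rot: [-180.0, -0.1, 176.1]
contact_force: [-0.0, -0.8, -0.0]
gripper_width: 0.0118
gripper_force: 45.0
w1 [(111, 142, 120, 23, 175.7), (41, 138, 43, 97, 177.2), (59, 107, 63, 42, 176.5), (60, 13, 108, 16, 86.4), (51, 143, 100, 146, 86.5), (67, 109, 70, 80, 174.1), (56, 130, 93, 134, 83.8), (71, 80, 101, 82, 86.2)]
w7 [(96, 102, 104, 38, 172.9), (110, 142, 120, 50, 173.8), (76, 128, 81, 88, 172.9), (44, 102, 49, 54, 174.1), (53, 51, 59, 16, 170.3), (73, 33, 103, 37, 82.4), (71, 12, 103, 14, 86.4)]
```

The slot is about 3° (0.05 rad) from home, inside the 0.17 limit. Going to the stand.

```bash
python3 -m crank '[{"xyz":[2.34,11.84,0],"delta_rot":[0,0,-0.4],"claw":1},{"xyz":[2.34,11.84,0],"delta_rot":[0,0,-0.4],"claw":1},{"xyz":[2.34,11.84,0],"delta_rot":[0,0,-0.4],"claw":1},{"xyz":[2.34,11.84,0],"delta_rot":[0,0,-0.4],"claw":1},{"xyz":[2.34,11.84,0],"delta_rot":[0,0,-0.4],"claw":1},{"xyz":[2.34,11.84,0],"delta_rot":[0,0,-0.4],"claw":1},{"xyz":[2.34,11.84,0],"delta_rot":[0,0,-0.4],"claw":1},{"xyz":[2.34,11.84,0],"delta_rot":[0,0,-0.4],"claw":1},{"xyz":[2.34,11.84,1.5],"delta_rot":[0,0,-0.4],"claw":1},{"xyz":[2.34,11.84,3],"delta_rot":[0,0,-0.4],"claw":1},{"xyz":[2.34,11.84,4.3],"delta_rot":[0,0,-0.4],"claw":1},{"xyz":[2.34,11.84,4.3],"delta_rot":[0,0,-0.4],"claw":1},{"xyz":[2.34,11.84,4.3],"delta_rot":[0,0,-0.4],"claw":1}]'
python3 - <<'E'
from h import *
s=r.get_state();p=s["tcp_pos"];M=rpy(s["eef_rot"]);print(M.T@(np.array([.4784,.2486,.0534])-p)/.03)
E
```

```text
time_s: 15.18
tcp_pos: [0.4799, 0.2485, 0.0999]
eef_rot: [180.0, 0.1, 176.5]
contact_force: [0.3, -0.1, -0.5]
gripper_width: 0.012
gripper_force: 45.0
[5.36975464e-02 1.16186210e-04 1.55002978e+00]
```

```bash
python3 -m crank '[{"xyz":[0.05,0,0],"delta_rot":[0,0,0],"claw":1},{"xyz":[0.05,0,0.3],"delta_rot":[0,0,0],"claw":1},{"xyz":[0.05,0,0.5],"delta_rot":[0,0,0],"claw":1},{"xyz":[0.05,0,0.7],"delta_rot":[0,0,0],"claw":1},{"xyz":[0.05,0,0.9],"delta_rot":[0,0,0],"claw":1},{"xyz":[0.05,0,1.1],"delta_rot":[0,0,0],"claw":1},{"xyz":[0.05,0,1.3],"delta_rot":[0,0,0],"claw":1},{"xyz":[0.05,0,1.45],"delta_rot":[0,0,0],"claw":1},{"xyz":[0.05,0,1.56],"delta_rot":[0,0,0],"claw":1},{"xyz":[0.05,0,1.56],"delta_rot":[0,0,0],"claw":1},{"xyz":[0.05,0,1.56],"delta_rot":[0,0,0],"claw":1}]'
```

```text
time_s: 16.55
tcp_pos: [0.4773, 0.2487, 0.0533]
eef_rot: [180.0, 0.0, 176.5]
contact_force: [-7.1, -1.9, 18.1]
gripper_width: 0.0117
gripper_force: 45.0
```

Seated: z matches the original grasp height, with firm contact. Releasing and retreating upward.

```bash
python3 -m crank '[{"xyz":[0,0,-0.02],"delta_rot":[0,0,0],"claw":0.5},{"xyz":[0,0,-0.02],"delta_rot":[0,0,0],"claw":0.5},{"xyz":[0,0,-0.02],"delta_rot":[0,0,0],"claw":0.5},{"xyz":[0,0,-0.02],"delta_rot":[0,0,0],"claw":0.5},{"xyz":[0,0,-0.5],"delta_rot":[0,0,0],"claw":0.5},{"xyz":[0,0,-1.5],"delta_rot":[0,0,0],"claw":0.5},{"xyz":[0,0,-3],"delta_rot":[0,0,0],"claw":0.5},{"xyz":[0,0,-5],"delta_rot":[0,0,0],"claw":0.5},{"xyz":[0,0,-5.8],"delta_rot":[0,0,0],"claw":0.5},{"xyz":[0,0,-5.8],"delta_rot":[0,0,0],"claw":0.5},{"xyz":[0,0,-5.8],"delta_rot":[0,0,0],"claw":0.5},{"xyz":[0,0,-5.8],"delta_rot":[0,0,0],"claw":0.5}]'
python3 - <<'E'
from h import *
c,T=wrist();a=cv2.imread("pics/w2.png");print(T)
for n,im,t in(("before",a,np.load("w2.npy")),("after",c["img"],T)):
    v=im[150:215,235:283].max(2);
    for q in blobs(v<75,60)[:2]:
        rc=cv2.minAreaRect(q);u=(rc[0][0]+235,rc[0][1]+150);print(n,np.round(u,1),np.round(rc[1],1),round(rc[2],1),plane(c,*u,.088,t)[:2].round(4))
tp=optics.capture("top")["img"];t0=cv2.imread("pics/top0.png")
print("top diff at stand",cv2.absdiff(tp,t0)[185:220,160:205].max(), "switch",cv2.absdiff(tp,t0)[160:200,330:375].max())
E
```

```text
time_s: 18.05
tcp_pos: [0.4769, 0.2484, 0.2247]
eef_rot: [-179.9, -0.1, 176.5]
contact_force: [-0.6, -0.1, -0.1]
gripper_width: 0.0439
gripper_force: 0.0
(array([0.4768966 , 0.2483732 , 0.22468595]), array([-1.79920700e+02, -7.64673558e-02,  1.76489277e+02]))
before [258.5 184.5] [41. 11.] 90.0 [0.4762 0.2472]
after [258.  185.5] [41. 10.] 90.0 [0.4752 0.2494]
top diff at stand 118 switch 26
```

The key head is within about 2 mm of where it started, at the same size and upright. The switch looks the same as at the start in the top view, and the gripper is clear. Handing in.

```bash
python3 -c "
from plant import job;print(job.close_job())"
```

```text
the job is handed in; nothing more can be done
None
```

The alarm key was seated in the switch, turned clockwise to its stop, brought back home, pulled out and put back fully seated in its own stand. I then released it and handed the job in at about 18 s. My last measurements put the switch about 0.05 rad from home and the key head within about 2 mm of where it started, but the hand-in returned no verdict.

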